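Heft three sample tins, pack the heaviest at the bottom, cover the carrier

ROBOT

A 6-joint arm with a two-finger parallel gripper is mounted at the origin on a cart in front of the work surface, level with it; the furniture and walls round the work are solid. World frame = base frame: x ahead of the robot, y to its left, z up, the work surface at z = 0. Lengths are in mm, angles in degrees, forces in N, time in s.
With the tool pointing down it reaches from about 300 to 850 mm from the base axis. Payload 4.2 kg.
Tool frame: the origin (TCP) lies midway between the tips of the shut fingers; the grasp point (between the pads) lies 19 mm behind it; z points along the fingers, y is the line along which they close (so a half turn about z gives the same grasp; the last joint's range is limited). The gripper opens to 91 mm and grips with 3 to 60 N. Pads are 32 mm wide; open, the fingers measure 118 mm over their backs; the gripper's body (76 mm by 178 mm) begins 60 mm behind the grasp point.
Start: joints at [-74.714, 18.312, 89.639, -0, 72.044, -1.146], TCP at [162.661, -551.529, 213.976] pointing down, gripper open.
Joint ranges: [-177.97, 177.97], [-48.28, 115.42], [12.27, 149.76], [-77.06, 257.06], [2.81, 150.46], [-146.56, 146.56]. Speed limits (degrees/s): [147.25, 147.25, 180, 180, 180, 180].

INTERFACE

Orientations are given as [roll, pitch, yaw] about the fixed x, y, z axes, in that order (R = Rz(yaw) Ry(pitch) Rx(roll)).
In Python, from workcell import env gives the robot as it stands.
- The arm moves only by the shell command python3 -m jog 'ROWS' [FORCE]. ROWS is a JSON object of lists of equal length, an entry for each row: "jaw": the finger opening in mm, from 0 to 91.2; "slide": the shift along the tool's x, y, z in units of 30 mm (1.0 is 30 mm), a list of three; "spin": the turn about the tool's z in units of 8 degrees (1.0 is 8 degrees). In form: {"jaw": [jaw, ...], "slide": [[dx, dy, dz], ...], "spin": [spin, ...]}. A call has 1 to 10 rows; each row shifts and turns the commanded pose from where the row before left it, along the tool's axes as they then stand; what a row does not reach is not made up. A row lasts 1/10 s, in which the tool goes at most 50 mm and 8.59 degrees, less where a joint would pass 70% of its speed; a pose out of reach is approached as far as the arm can. A call is refused whole if a number of a shift passes 1 or a number of a turn 1, either way. A call with a gripper value outside its range is refused whole. The fingers move at their own pace and stop on an object; FORCE is the grip in N (left out, the last holds). Time passes only in rows, so rows that do not move let the fingers close. It gives the time, the measured TCP pose, the force, the opening and the grip force at its end, in the units of the state.
- env.state(): the state, without advancing time (a new reading comes with each control period).
- env.grab_frame(name): name is "scene" or "top"; returns the picture (480x640x3 uint8, red, green, blue); there is no depth.
- env.camera_model(name): a dict with "fx", "fy", "cx", "cy" (pixels), "camera_from_world" (4x4, takes a point from world to camera coordinates). Camera axes: x right, y up, looking along -z (the intrinsics and any distortion apply to the point x, -y, -z); pixel columns grow to the right and rows downward; lengths in mm; the calibration is good to about 2 mm. A picture is of the moment at which its call begins. camera_model takes no time and is no camera call.
- env.job_done(): hands the job in; it is judged then, once.
The state is a dict: "time_s": time; "qpos": joint angles; "qvel": joint speeds; "effort": joint torques, N m; "ee_pos": TCP position; "ee_rot": TCP orientation; "force": force on the tool from outside, world axes, zero at the start; "torque": the same for the moment, N m; "gripper_width": finger opening in mm; "gripper_force": force on a finger pad.
Only numpy, scipy, OpenCV 4.12 (cv2) and the standard library are available. Lean on these libraries where they do the work, as an engineer would, in place of code of your own. Each camera call takes 0.05 s, during which the arm holds its last target. There are 200 camera calls.

TASK

One of the three look-alike closed tins is full, one is half full and one is nearly empty: heft them to find out which. Stack the full one at the bottom and the half full one on top of it in the open metal carrier and set the loose cover on the carrier's rim so that it sits fully down and level; leave the nearly empty tin standing outside on the worktop. Set the tins down rather than dropping them, and leave the amber vial and the dropper bottle where they are.

Things in the scene. Friction and masses are not known exactly. Their poses are not given: they have to be found in the camera images.
- tin_0: Closed steel tin, 110 x 62 x 44 mm (x, y, z), flat top and bottom; the three look alike. Origin: centre of its underside, z up, x along the 110 mm side. Upright on the worktop at any yaw; grip it across the 62 mm. Full one 0.57 to 0.67 kg in all, half full 0.36 to 0.42, nearly empty 0.16 to 0.18; which is which is drawn anew each time and cannot be seen.
- tin_1: Closed steel tin, 110 x 62 x 44 mm (x, y, z), flat top and bottom; the three look alike. Origin: centre of its underside, z up, x along the 110 mm side. Upright on the worktop at any yaw; grip it across the 62 mm. Full one 0.57 to 0.67 kg in all, half full 0.36 to 0.42, nearly empty 0.16 to 0.18; which is which is drawn anew each time and cannot be seen.
- tin_2: Closed steel tin, 110 x 62 x 44 mm (x, y, z), flat top and bottom; the three look alike. Origin: centre of its underside, z up, x along the 110 mm side. Upright on the worktop at any yaw; grip it across the 62 mm. Full one 0.57 to 0.67 kg in all, half full 0.36 to 0.42, nearly empty 0.16 to 0.18; which is which is drawn anew each time and cannot be seen.
- carrier: Upright aluminium carrier, fixed, yaw within +-0.5. Origin: centre of its underside, z up. Base plate 138 x 84 x 8 mm; two tall side walls, 4 mm thick and 76 mm wide, inner faces at x = +-61 mm, up to z = 104 mm. At the ends the walls have flanges turned in by 8 mm, inner faces at y = +-35 mm: room inside 122 x 70 mm. Tins lie in it with their long side along x.
- carrier_floor (a point): Centre of the carrier's floor, 8 mm above its underside; axes as the carrier's. The bottom tin stands here; the second one 44 mm higher, on the first. Between the flanges both ends (+-y) are open, 106 mm wide, from the floor up: fingers holding a tin across y, and the gripper's body, go down through them.
- carrier_rim (a point): Centre of the carrier's top rim (outside 130 x 76 mm), 104 mm above its underside; axes as the carrier's. Two stacked tins end 8 mm below it.
- cover: Loose aluminium cover, 145 x 91 mm (x, y), 0.18 kg, upright on the worktop, yaw 0.4 to 1.2. Origin: centre of the skirt's lower edge, z up. Skirt 12 mm deep, inside 139 x 85 mm, goes round the carrier's rim, either way round; seated, its origin is 92 mm above the carrier's. Plate top at z = 15 mm; on it a black grip block 70 x 18 mm (x, y) up to z = 47 mm.
- amber_vial: Amber vial with black cap, diameter 33, 60 mm high, stands among the tins; bystander. Origin: centre of its underside.
- dropper_bottle: White dropper bottle with green cap, diameter 30, 66 mm high, stands among the tins; bystander. Origin: centre of its underside.
- feed_bottle: Large glass bottle, fixed, diameter 136, 262 mm high, at the front right with the pump's hose in its neck; an obstacle to pass round or over. Origin: centre of its underside.

How it is judged:
By the outcome, as a careful person would: the job done as asked, in the order asked, and still so for the second after the job is handed in, with the robot touching nothing.
It also fails if it takes over 72 s, if anything falls off the work surface, if the arm or the gripper's body presses on something with over 40 N, if the wrist force passes 120 N, or if a joint passes its speed limit or range.

## Working session

There is one attempt and no reset: what is moved stays moved. The work goes in short steps, Python scripts to look and compute and a shell command to move; the robot and the scene stay as the last step left them, time stands still between calls to the robot, and variables do not carry over. Pictures are saved under pics/ and viewed, at most 10 in all, crops included, and the job is handed in when it is done.

```bash
ls; mkdir -p pics; python3 - <<'E'
from workcell import env
import cv2,numpy as np
s=env.state(); print({k:np.round(v,2).tolist() for k,v in s.items()})
for n in("scene","top"):
    f=env.grab_frame(n); cv2.imwrite(f"pics/{n}0.png",f[:,:,::-1]); m=env.camera_model(n); print(n,{k:np.round(v,3).tolist() for k,v in m.items() if not isinstance(v,str)})
E
```

```text
pics
{'time_s': 0.0, 'qpos': [-74.71, 18.35, 89.71, -0.0, 72.04, -1.15], 'qvel': [-0.11, 0.07, -0.02, -0.03, 0.08, 0.0], 'effort': [-0.0, -41.25, -23.2, 0.07, 0.05, -0.0], 'ee_pos': [162.51, -551.03, 213.13], 'ee_rot': [-179.9, -0.0, 16.43], 'force': [0.88, 0.58, -0.26], 'torque': [-0.01, -0.01, 0.08], 'gripper_force': 0.0, 'gripper_width': 91.19}
scene {'fx': 574.762, 'fy': 574.762, 'cx': 317.483, 'cy': 234.306, 'camera_from_world': [[-0.79, -0.613, 0.011, 443.117], [0.426, -0.535, 0.729, -306.859], [-0.441, 0.581, 0.684, -1038.158], [0.0, 0.0, 0.0, 1.0]]}
top {'fx': 613.644, 'fy': 613.644, 'cx': 313.821, 'cy': 241.828, 'camera_from_world': [[0.031, -0.999, -0.027, 15.208], [0.997, 0.029, 0.071, -533.716], [-0.07, -0.029, 0.997, -1242.557], [0.0, 0.0, 0.0, 1.0]]}
```

View pics/top0.png

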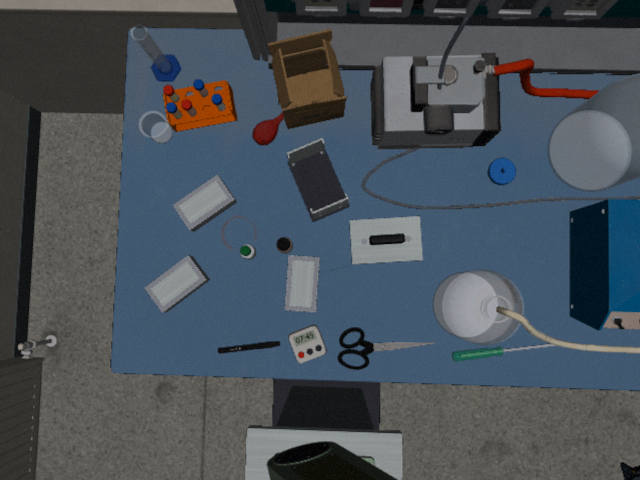

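View pics/scene0.png

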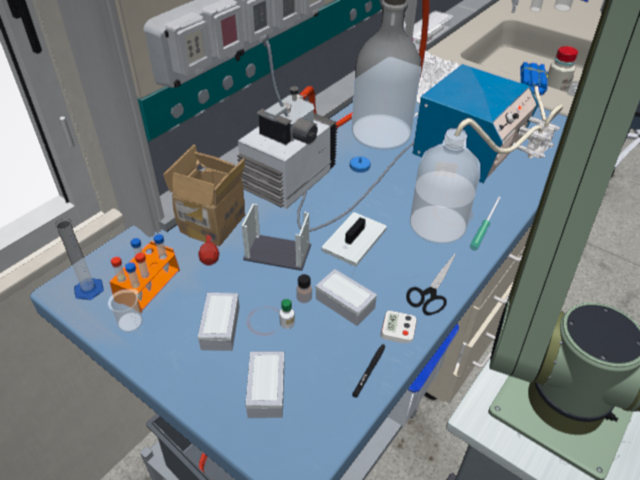

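The top view shows the tins at about (204,203), (176,284) and (303,284). The carrier is at (318,180), the cover at (387,240), the vial at (285,244) and the dropper at (247,251). The scene view agrees. Next I measure.

```bash
cat > h.py <<'E'
from workcell import env
import cv2,numpy as np
def ray(n,uv,z):
    m=env.camera_model(n);T=np.array(m["camera_from_world"]);R=T[:3,:3];c=-R.T@T[:3,3]
    d=R.T@np.array([(uv[0]-m["cx"])/m["fx"],-(uv[1]-m["cy"])/m["fy"],-1.]);return (c+d*(z-c[2])/d[2])
def rect(n,mask,roi,z):
    "min-area rectangles of blobs in roi cast to plane z: centre, sides, yaw of the long side"
    x0,y0,x1,y1=roi;k=np.zeros_like(mask);k[y0:y1,x0:x1]=mask[y0:y1,x0:x1]
    cs=cv2.findContours(k,cv2.RETR_EXTERNAL,cv2.CHAIN_APPROX_NONE)[0];c=max(cs,key=cv2.contourArea)[:,0]
    P=np.array([ray(n,p,z)[:2] for p in c],np.float32);(ctr,s,a)=cv2.minAreaRect(P)
    if s[0]<s[1]:s=s[::-1];a+=90
    return np.round(ctr,1),np.round(s,1),round((a+90)%180-90,1)
E
python3 - <<'E'
from h import *
f=cv2.imread("pics/top0.png");hsv=cv2.cvtColor(f,cv2.COLOR_BGR2HSV)
for nm,roi,z in [("A",(165,165,245,240),44),("B",(135,245,220,320),44),("C",(275,245,330,325),44),("cover",(340,205,430,275),15)]:
    for t in(110,150,185):
        m=((hsv[:,:,1]<45)&(hsv[:,:,2]>t)).astype(np.uint8)*255
        print(nm,t,rect("top",m,roi,z))
print("grip",rect("top",((hsv[:,:,2]<60)*255).astype(np.uint8),(362,228,412,252),47))
for nm,uv,z in[("vial",(285,244),60),("drop",(247,251),66),("feed",(499,309),262),("pump",(435,100),100)]:print(nm,ray("top",uv,z).round())
c=f[130:230,275:360];cv2.imwrite("pics/c.png",cv2.resize(c,None,fx=6,fy=6,interpolation=cv2.INTER_CUBIC))
E
```

```text
A 110 (array([606.5, 258.8]), array([109.7,  62.5]), -53.6)
A 150 (array([595.7, 251.1]), array([88.9,  9.1]), -54.4)Traceback (most recent call last):
  File "<stdin>", line 6, in <module>
  File "h.py", line 9, in rect
    cs=cv2.findContours(k,cv2.RETR_EXTERNAL,cv2.CHAIN_APPROX_NONE)[0];c=max(cs,key=cv2.contourArea)[:,0]
                                                                        ~~~^^^^^^^^^^^^^^^^^^^^^^^^
ValueError: max() iterable argument is empty
```

```bash
python3 - <<'E'
from h import *
f=cv2.imread("pics/top0.png");hsv=cv2.cvtColor(f,cv2.COLOR_BGR2HSV)
for nm,roi,z in [("A",(165,165,245,240),44),("B",(135,245,220,320),44),("C",(275,245,330,325),44),("cover",(340,205,430,275),15)]:
    for t in(95,110,120,130):
        m=((hsv[:,:,1]<45)&(hsv[:,:,2]>t)).astype(np.uint8)*255
        print(nm,t,rect("top",m,roi,z))
print("grip",rect("top",((hsv[:,:,2]<60)*255).astype(np.uint8),(362,228,412,252),47))
for nm,uv,z in[("vial",(285,244),60),("drop",(247,251),66),("feed",(499,309),262),("pump",(435,100),100)]:print(nm,ray("top",uv,z).round())
c=f[130:230,275:360];cv2.imwrite("pics/c.png",cv2.resize(c,None,fx=6,fy=6,interpolation=cv2.INTER_CUBIC))
E
```

```text
A 95 (array([606.8, 258.1]), array([111.2,  62.7]), -53.5)
A 110 (array([606.5, 258.8]), array([109.7,  62.5]), -53.6)
A 120 (array([606.5, 258.9]), array([109.7,  62.3]), -53.6)
A 130 (array([608.3, 260.7]), array([108.1,  51.1]), -52.8)
B 95 (array([439.3, 308.2]), array([110.5,  62.7]), -51.3)
B 110 (array([439.3, 308.6]), array([109.8,  62.3]), -51.3)
B 120 (array([439.4, 308.7]), array([109.5,  60.6]), -51.1)
B 130 (array([443.2, 309.1]), array([103.7,  52.2]), -50.5)
C 95 (array([447.3,  52. ]), array([110.8,  63.3]), -2.3)
C 110 (array([447.3,  52.2]), array([110.8,  62.7]), -2.3)
C 120 (array([447.7,  52.6]), array([110.1,  62. ]), -2.2)
C 130 (array([449.8,  56.1]), array([105.5,  54.1]), -1.6)
cover 95 (array([ 541.9, -116.3]), array([145.3,  91.6]), -84.8)
cover 110 (array([ 541.9, -116.3]), array([145.3,  91.6]), -84.8)
cover 120 (array([ 542.6, -116. ]), array([144.9,  90.5]), -84.9)
cover 130 (array([ 542.6, -116. ]), array([144.3,  90.3]), -84.8)Traceback (most recent call last):
  File "<stdin>", line 7, in <module>
  File "h.py", line 10, in rect
    P=np.array([ray(n,p,z)[:2] for p in c],np.float32);(ctr,s,a)=cv2.minAreaRect(P)
                ~~~^^^^^^^
  File "h.py", line 4, in ray
    m=env.camera_model(n);T=np.array(m["camera_from_world"]);R=T[:3,:3];c=-R.T@T[:3,3]
ValueError: time passes only in moves, steps and waits
```

```bash
python3 - <<'E'
s=open("h.py").read()
s=s.replace("def ray(","CM={n:env.camera_model(n) for n in('scene','top')}\ndef ray(",1).replace("m=env.camera_model(n);","m=CM[n];")
s+='''def pix(n,P):
    m=CM[n];T=np.array(m["camera_from_world"]);c=T[:3,:3]@np.array(P,float)+T[:3,3]
    return np.array([m["cx"]+m["fx"]*c[0]/-c[2],m["cy"]-m["fy"]*c[1]/-c[2]])
'''
open("h.py","w").write(s)
from h import *
f=cv2.imread("pics/top0.png");hsv=cv2.cvtColor(f,cv2.COLOR_BGR2HSV)
print("grip",rect("top",((hsv[:,:,2]<60)*255).astype(np.uint8),(362,228,412,252),47))
for nm,uv,z in[("vial",(285,244),60),("drop",(247,251),66),("feed",(499,309),262),("pump",(435,100),100)]:print(nm,ray("top",uv,z).round())
for n,b,g in[("top",(275,130,360,230),f),("scene",(235,195,320,275),cv2.imread("pics/scene0.png"))]:
    x0,y0,x1,y1=b;cv2.imwrite(f"pics/c_{n}.png",cv2.resize(g[y0:y1,x0:x1],None,fx=6,fy=6,interpolation=cv2.INTER_CUBIC))
E
```

```text
grip (array([ 541., -116.]), array([68.8, 18.2]), -85.0)
vial [524.  87.  60.]
drop [508. 162.  66.]
feed [ 415. -282.  262.]
pump [ 811. -198.  100.]
```

View pics/c_top.png

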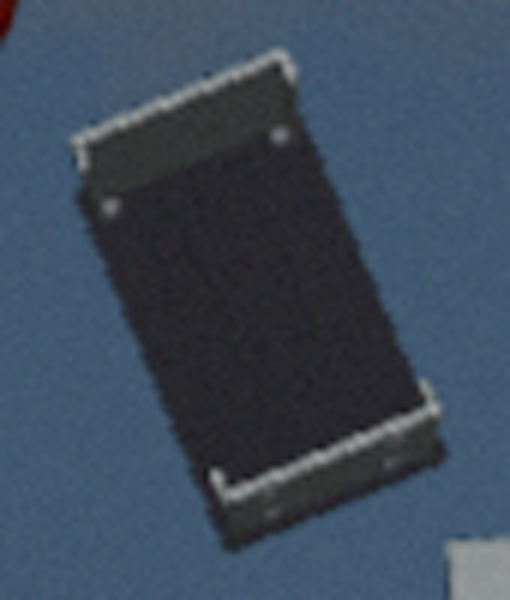

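View pics/c_scene.png

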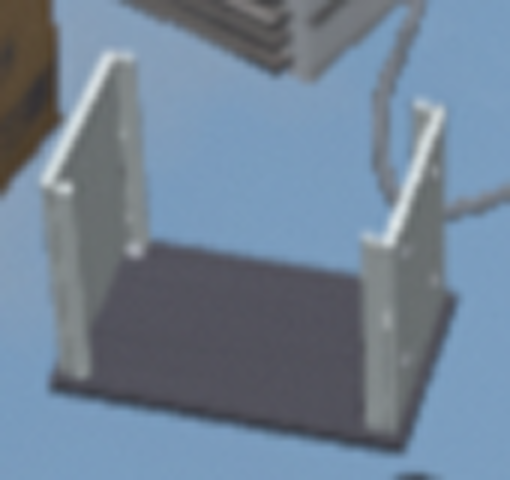

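The crops show the carrier's bright rim. In the full top picture its corners are near (288,154), (323,139), (348,198) and (312,212), and the dark base sits between them. I'll fit the rim at z=104 and check it against 130 x 76.

```bash
python3 - <<'E'
from h import *
def fit(n,img,roi,z,t,s):
    hsv=cv2.cvtColor(img,cv2.COLOR_BGR2HSV);x0,y0,x1,y1=roi
    m=(hsv[y0:y1,x0:x1,1]<s)&(hsv[y0:y1,x0:x1,2]>t)
    m=m.astype(np.uint8);k,l,st,_=cv2.connectedComponentsWithStats(m,connectivity=8)
    for i in range(1,k):
        if st[i,4]<15:m[l==i]=0
    p=np.argwhere(m)[:,::-1]+[x0,y0]
    P=np.array([ray(n,q,z)[:2] for q in p],np.float32);(c,sz,a)=cv2.minAreaRect(P)
    if sz[0]<sz[1]:sz=sz[::-1];a+=90
    print(n,t,len(p),np.round(c,1),np.round(sz,1),round((a+90)%180-90,1))
f=cv2.imread("pics/top0.png")
for t in(85,100,115,130):fit("top",f,(284,134,352,216),104,t,60)
# base plate from blue background vs dark, z=8
hsv=cv2.cvtColor(f,cv2.COLOR_BGR2HSV)
print("base",rect("top",((hsv[:,:,2]<65)*255).astype(np.uint8),(284,150,352,224),8))
g=cv2.imread("pics/scene0.png")
C=ray("top",(318,176),104)
# scene: corner pixels of rim from the crop (outer corners)
for uv in [(253.5,204),(242.5,225.5),(308.5,212.5),(297,235)]:print(uv,ray("scene",uv,104).round(1))
for P in [(447,52,44),(541,-116,47)]:print(pix("scene",P).round(1))
E
```

```text
top 85 232 [655.7  26.6] [131.1  77.1] 24.4
top 100 188 [656.   26.4] [130.9  76.6] 24.2
top 115 154 [656.6  26.5] [129.5  76.4] 24.6
top 130 61 [714.4  51.8] [75.4  9.3] -70.9
base (array([661.5,  29.2]), array([150.8,  83.4]), 25.0)
(253.5, 204) [726.2  20.3 104. ]
(242.5, 225.5) [696.5  87.3 104. ]
(308.5, 212.5) [612.9 -33.2 104. ]
(297, 235) [587.1  38.  104. ]
[346.1 289.3]
[355.7 225.6]
```

The rim measures 130 x 76 as it should, so the carrier is at (656,26.7) with yaw 24.4. The scene view agrees to about 1.5 mm. Next come the pump and box clearances and the tool-frame move helper.

```bash
cat >> h.py <<'E'
OBJ=dict(A=(606.5,258.7,126.4),B=(439.3,308.5,128.7),C=(447.4,52.2,-2.3),CV=(541.5,-116.1,95.2),K=(656,26.7,24.4))
def plan(*tg):
    "for targets (x,y,z,yaw) in turn, from the measured pose: spin units, then slide units after the spin"
    s=env.state();p=np.array(s["ee_pos"]);w=s["ee_rot"][2]
    print("at",p.round(1),np.round(s["ee_rot"],1),"F",np.round(s["force"],2),"jaw",round(s["gripper_width"],1),"t",round(s["time_s"],2))
    for x,y,z,a in tg:
        d=np.array([x,y,z])-p;r=np.radians(a);c,q=np.cos(r),np.sin(r)
        da=(a-w+180)%360-180
        print("spin %.3f"%(-da/8),"slide",np.round([(c*d[0]+q*d[1])/30,(q*d[0]-c*d[1])/30,-d[2]/30],3))
        p=np.array([x,y,z],float);w=a
E
python3 - <<'E'
from h import *
for nm,uv,z in[("pump corner",(373,145),0),("pump corner top",(383,60),100),("box",(287,127),0),("box r",(345,110),0),("box top",(285,110),120),("bulb",(265,132),20),("feed base",(478,306),100)]:print(nm,ray("top",uv,z).round())
x,y,a=OBJ["C"];plan((x,y,340,a),(x,y,8,a))
E
```

```text
pump corner [742. -86.   0.]
pump corner top [888. -96. 100.]
box [776.  96.   0.]
box r [816. -26.   0.]
box top [778.  92. 120.]
bulb [760. 140.  20.]
feed base [ 414. -286.  100.]
at [ 162.5 -551.1  213.2] [-179.9   -0.    16.4] F [0.09 0.53 1.27] jaw 91.3 t 0.1
spin 2.341 slide [  8.681 -20.475  -4.226]
spin -0.000 slide [ 0.    -0.    11.067]
```

```bash
python3 -m jog '{"jaw":[91,91,91,91,91,91,91,91,91,91],"slide":[[0,0,-0.845],[0,0,-0.845],[0,0,-0.845],[0,0,-0.845],[0,0,-0.845],[0.395,-0.93,0],[0.395,-0.93,0],[0.395,-0.93,0],[0.395,-0.93,0],[0.395,-0.93,0]],"spin":[0.468,0.468,0.468,0.468,0.468,0,0,0,0,0]}' 40
python3 -m jog '{"jaw":[91,91,91,91,91,91,91,91,91,91],"slide":[[0.395,-0.93,0],[0.395,-0.93,0],[0.395,-0.93,0],[0.395,-0.93,0],[0.395,-0.93,0],[0.395,-0.93,0],[0.395,-0.93,0],[0.395,-0.93,0],[0.395,-0.93,0],[0.395,-0.93,0]],"spin":[0,0,0,0,0,0,0,0,0,0]}'
python3 -m jog '{"jaw":[91,91,91,91,91,91,91,91,91,91],"slide":[[0.395,-0.93,0],[0.395,-0.93,0],[0.395,-0.93,0],[0.395,-0.93,0],[0.395,-0.93,0],[0.395,-0.93,0],[0.395,-0.93,0],[0,0,0.8],[0,0,0.9],[0,0,0.9]],"spin":[0,0,0,0,0,0,0,0,0,0]}'
python3 -m jog '{"jaw":[91,91,91,91,91,91,91],"slide":[[0,0,0.9],[0,0,0.9],[0,0,0.9],[0,0,0.9],[0,0,0.9],[0,0,0],[0,0,0]],"spin":[0,0,0,0,0,0,0]}'
python3 -c "
from h import *
x,y,a=OBJ['C'];plan((x,y,8,a))"
```

```text
time_s: 1.1
ee_pos: [227.7, -413.1, 340.3]
ee_rot: [-180.0, 0.0, -2.3]
force: [0.8, 0.5, 0.0]
gripper_width: 91.0
gripper_force: 0.0
time_s: 2.1
ee_pos: [357.1, -139.2, 340.4]
ee_rot: [-180.0, 0.0, -2.3]
force: [0.0, 0.6, 0.2]
gripper_width: 91.1
gripper_force: 0.0
time_s: 3.1
ee_pos: [447.5, 51.7, 261.4]
ee_rot: [180.0, 0.0, -2.2]
force: [-0.7, -0.4, -0.5]
gripper_width: 91.0
gripper_force: 0.0
time_s: 3.8
ee_pos: [447.7, 51.4, 127.9]
ee_rot: [180.0, 0.0, -2.3]
force: [0.6, -0.2, 0.8]
gripper_width: 91.1
gripper_force: 0.0
at [447.7  51.4 127.9] [180.    0.   -2.3] F [ 0.63 -0.2   0.85] jaw 91.1 t 3.8
spin 0.001 slide [-0.011 -0.027  3.996]
```

Tracking is good. Next: descend, grip, lift and weigh C.

```bash
python3 -m jog '{"jaw":[91,91,91,91,91,91,60,60,60,60],"slide":[[0,-0.027,0.8],[0,0,0.8],[0,0,0.8],[0,0,0.8],[0,0,0.8],[0,0,0],[0,0,0],[0,0,0],[0,0,0],[0,0,0]],"spin":[0,0,0,0,0,0,0,0,0,0]}' 40
python3 -m jog '{"jaw":[50,50,50,50,50,50,50,50,50],"slide":[[0,0,0],[0,0,0],[0,0,-0.3],[0,0,-0.6],[0,0,-0.6],[0,0,-0.3],[0,0,0],[0,0,0],[0,0,0]],"spin":[0,0,0,0,0,0,0,0,0]}' 40
python3 -m jog '{"jaw":[50],"slide":[[0,0,0]],"spin":[0]}'
python3 -m jog '{"jaw":[50],"slide":[[0,0,0]],"spin":[0]}'
python3 -m jog '{"jaw":[50],"slide":[[0,0,0]],"spin":[0]}'
```

```text
time_s: 4.8
ee_pos: [448.5, 52.5, 8.7]
ee_rot: [-180.0, -0.1, -2.3]
force: [-0.8, 6.7, 3.5]
gripper_width: 61.8
gripper_force: 3.1
time_s: 5.7
ee_pos: [446.7, 52.1, 60.8]
ee_rot: [180.0, 0.1, -2.3]
force: [0.6, 0.3, -5.3]
gripper_width: 61.6
gripper_force: 40.0
time_s: 5.8
ee_pos: [447.0, 52.1, 60.9]
ee_rot: [180.0, 0.1, -2.3]
force: [-0.2, -0.5, -5.7]
gripper_width: 62.1
gripper_force: 40.0
time_s: 5.9
ee_pos: [447.3, 52.1, 61.1]
ee_rot: [180.0, 0.1, -2.3]
force: [-0.4, -1.1, -5.0]
gripper_width: 61.9
gripper_force: 40.0
time_s: 6.0
ee_pos: [447.5, 52.2, 61.4]
ee_rot: [180.0, 0.0, -2.3]
force: [-0.6, 0.2, -5.1]
gripper_width: 61.7
gripper_force: 40.0
```

The reading is about -5.3 N, so C is probably the full one. I'll confirm with more readings while moving towards the carrier.

```bash
python3 -m jog '{"jaw":[50,50,50,50,50,50,50],"slide":[[0,0,-0.6],[0,0,-0.8],[0,0,-0.8],[0,0,-0.8],[0,0,-0.6],[0,0,0],[0,0,0]],"spin":[0,0,0,0,0,0,0]}'
for i in 1 2 3 4 5 6; do python3 -m jog '{"jaw":[50],"slide":[[0,0,0]],"spin":[0]}' | grep -E "force: \[|ee_pos"; done
python3 -c "
from h import *
x,y,a=OBJ['K'];plan((x,y,175,a),(x,y,18,a))"
```

```text
time_s: 6.7
ee_pos: [447.2, 52.1, 169.1]
ee_rot: [180.0, 0.0, -2.3]
force: [-0.3, 0.4, -6.2]
gripper_width: 61.8
gripper_force: 40.0
ee_pos: [446.5, 52.1, 168.3]
force: [-0.3, -0.8, -5.9]
ee_pos: [446.8, 52.1, 168.4]
force: [0.2, 0.4, -6.0]
ee_pos: [447.2, 52.1, 168.8]
force: [0.2, 0.3, -5.9]
ee_pos: [447.5, 52.1, 169.1]
force: [0.8, 0.6, -5.6]
ee_pos: [447.6, 52.2, 169.4]
force: [0.4, 0.9, -5.9]
ee_pos: [447.7, 52.2, 169.6]
force: [-0.1, 0.5, -6.2]
at [447.7  52.2 169.6] [180.    0.   -2.3] F [-0.08  0.5  -6.2 ] jaw 62.0 t 7.3
spin -3.336 slide [ 5.973  3.643 -0.18 ]
spin -0.000 slide [0.    0.    5.233]
```

C reads about -5.9 N, so it is the full tin. I move it over the carrier and lower it.

```bash
python3 -m jog '{"jaw":[50,50,50,50,50,50,50,50,50,50],"slide":[[0,0,0],[0,0,0],[0,0,0],[0,0,0],[0.4,0.25,0],[0.8,0.5,0],[0.96,0.58,0],[0.96,0.58,0],[0.96,0.58,0],[0.9,0.55,0]],"spin":[-0.834,-0.834,-0.834,-0.834,0,0,0,0,0,0]}'
python3 -m jog '{"jaw":[50,50,50,50,50],"slide":[[0.6,0.36,0],[0.393,0.243,0],[0,0,0],[0,0,0],[0,0,0]],"spin":[0,0,0,0,0]}'
python3 - <<'E'
from h import *
f=env.grab_frame("scene")[150:310,190:390,::-1];g=env.grab_frame("top")[110:250,250:390,::-1]
cv2.imwrite("pics/chk1.png",np.hstack([cv2.resize(f,(500,400)),cv2.resize(g,(300,300))[:,:].copy() if 0 else cv2.resize(g,(300,400))]))
x,y,a=OBJ['K'];plan((x,y,17,a))
E
```

```text
time_s: 8.3
ee_pos: [624.1, 30.4, 169.2]
ee_rot: [180.0, -0.0, 24.2]
force: [-0.2, -0.1, -5.0]
gripper_width: 61.8
gripper_force: 40.0
time_s: 8.8
ee_pos: [655.3, 26.7, 169.4]
ee_rot: [-180.0, 0.1, 24.4]
force: [1.0, 0.8, -5.8]
gripper_width: 62.4
gripper_force: 40.0
at [655.3  26.8 169.8] [-180.     0.    24.4] F [ 0.5   0.64 -5.74] jaw 61.7 t 8.9
spin -0.002 slide [0.019 0.012 5.094]
```

View pics/chk1.png

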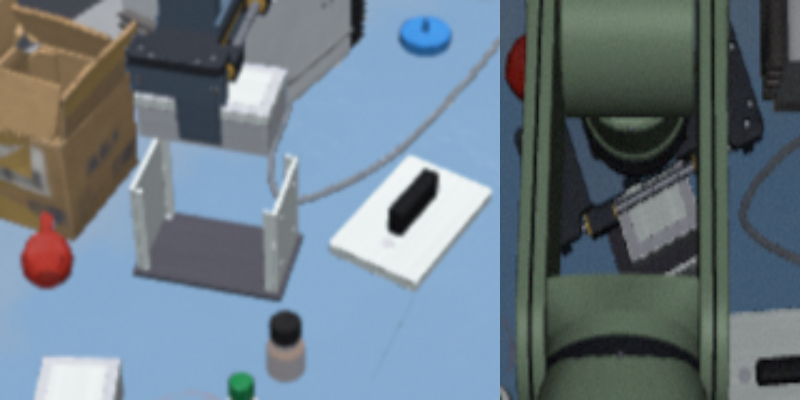

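The picture shows the tin centred over the carrier (scene crop about (215,110), between the walls at (152,200) and (283,200)). I lower it.

```bash
python3 -m jog '{"jaw":[50,50,50,50,50,50,50,50],"slide":[[0,0,0.5],[0,0,0.8],[0,0,0.8],[0,0,0.8],[0,0,0.8],[0,0,0.7],[0,0,0.3],[0,0,0.1]],"spin":[0,0,0,0,0,0,0,0]}'
python3 -m jog '{"jaw":[50,50],"slide":[[0,0,0],[0,0,0]],"spin":[0,0]}'
```

```text
time_s: 9.7
ee_pos: [655.3, 26.7, 25.1]
ee_rot: [-180.0, 0.1, 24.4]
force: [0.2, 0.2, -4.9]
gripper_width: 61.7
gripper_force: 40.0
time_s: 9.9
ee_pos: [657.0, 26.7, 27.1]
ee_rot: [179.9, -0.1, 24.4]
force: [-1.1, 0.4, -5.3]
gripper_width: 62.0
gripper_force: 40.0
```

```bash
python3 -m jog '{"jaw":[50,50,50,50,50],"slide":[[0,0,0.1],[0,0,0.1],[0,0,0.06],[0,0,0],[0,0,0]],"spin":[0,0,0,0,0]}'
python3 -m jog '{"jaw":[50,50,50],"slide":[[0,0,0.04],[0,0,0],[0,0,0]],"spin":[0,0,0]}'
python3 -m jog '{"jaw":[50,50,50],"slide":[[0,0,0.03],[0,0,0],[0,0,0]],"spin":[0,0,0]}'
```

```text
time_s: 10.4
ee_pos: [656.0, 26.6, 17.8]
ee_rot: [180.0, 0.0, 24.4]
force: [-1.3, -0.3, -5.5]
gripper_width: 61.8
gripper_force: 40.0
time_s: 10.7
ee_pos: [656.3, 26.7, 16.9]
ee_rot: [180.0, -0.0, 24.4]
force: [-0.6, -0.3, -5.4]
gripper_width: 61.8
gripper_force: 40.0
time_s: 11.0
ee_pos: [656.3, 26.6, 16.8]
ee_rot: [180.0, -0.1, 24.4]
force: [-2.7, -0.7, 3.9]
gripper_width: 61.9
gripper_force: 40.0
```

```bash
python3 -m jog '{"jaw":[91,91,91,91,91,91,91,91,91],"slide":[[0,0,0],[0,0,0],[0,0,0],[0,0,-0.3],[0,0,-0.9],[0,0,-0.9],[0,0,-0.9],[0,0,-0.9],[0,0,-0.5]],"spin":[0,0,0,0,0,0,0,0,0]}'
python3 -c "
from h import *
x,y,a=OBJ['A'];plan((x,y,120,a),(x,y,8.5,a))"
```

```text
time_s: 11.9
ee_pos: [657.3, 26.7, 151.2]
ee_rot: [179.9, -0.2, 24.4]
force: [-0.4, -0.3, -0.6]
gripper_width: 91.1
gripper_force: 0.0
at [657.3  26.7 151.2] [179.9  -0.2  24.4] F [-0.35 -0.31 -0.62] jaw 91.1 t 11.9
spin -12.750 slide [7.228 3.227 1.041]
spin -0.000 slide [0.    0.    3.717]
```

```bash
python3 -m jog '{"jaw":[91,91,91,91,91,91,91,91,91,91],"slide":[[0,0,0],[0,0,0],[0,0,0],[0,0,0],[0,0,0],[0,0,0],[0,0,0],[0,0,0],[0,0,0],[0,0,0]],"spin":[-0.981,-0.981,-0.981,-0.981,-0.981,-0.981,-0.981,-0.981,-0.981,-0.981]}'
python3 -m jog '{"jaw":[91,91,91,91,91,91,91,91,91,91],"slide":[[0,0,0],[0,0,0],[0,0,0],[0.9,0.4,0],[0.9,0.4,0],[0.9,0.4,0],[0.9,0.4,0],[0.9,0.4,0],[0.9,0.4,0],[0.9,0.4,0]],"spin":[-0.981,-0.981,-0.978,0,0,0,0,0,0,0]}'
python3 -m jog '{"jaw":[91,91,91,91],"slide":[[0.93,0.43,0],[0,0,0.9],[0,0,0],[0,0,0]],"spin":[0,0,0,0]}'
python3 -c "
from h import *
x,y,a=OBJ['A'];plan((x,y,8.5,a))"
```

```text
time_s: 12.9
ee_pos: [656.2, 26.7, 148.5]
ee_rot: [180.0, 0.0, 103.2]
force: [0.3, 0.0, 0.3]
gripper_width: 91.2
gripper_force: 0.0
time_s: 13.9
ee_pos: [611.3, 229.9, 148.5]
ee_rot: [179.9, 0.0, 126.4]
force: [-0.1, -0.3, -0.1]
gripper_width: 90.8
gripper_force: 0.0
time_s: 14.3
ee_pos: [605.2, 258.5, 120.9]
ee_rot: [-179.9, 0.0, 126.4]
force: [-0.9, -0.7, 0.7]
gripper_width: 90.8
gripper_force: 0.0
at [605.2 258.5 120.9] [-179.9    0.   126.4] F [-0.95 -0.75  0.74] jaw 90.8 t 14.3
spin -0.000 slide [-0.02   0.04   3.747]
```

```bash
python3 -m jog '{"jaw":[91,91,91,91,91,91,60,55,55,55],"slide":[[0,0,0.7],[0,0,0.8],[0,0,0.8],[0,0,0.8],[0,0,0.6],[0,0,0],[0,0,0],[0,0,0],[0,0,0],[0,0,0]],"spin":[0,0,0,0,0,0,0,0,0,0]}' 40
python3 -m jog '{"jaw":[50,50,50,50,50,50,50,50,50,50],"slide":[[0,0,0],[0,0,0],[0,0,-0.3],[0,0,-0.8],[0,0,-0.8],[0,0,-0.8],[0,0,-0.8],[0,0,-0.8],[0,0,-0.5],[0,0,0]],"spin":[0,0,0,0,0,0,0,0,0,0]}' 40
for i in 1 2 3 4 5 6; do python3 -m jog '{"jaw":[50],"slide":[[0,0,0]],"spin":[0]}' | grep -E "force: \[|ee_pos"; done
python3 -c "
from h import *
x,y,a=OBJ['K'];plan((x,y,175,a),(x,y,61,a))"
```

```text
time_s: 15.3
ee_pos: [606.7, 259.4, 11.2]
ee_rot: [179.8, 0.0, 126.4]
force: [3.4, 1.6, 1.0]
gripper_width: 61.8
gripper_force: 9.1
time_s: 16.3
ee_pos: [605.5, 258.8, 155.4]
ee_rot: [179.9, 0.0, 126.4]
force: [-0.4, -0.4, -4.0]
gripper_width: 61.9
gripper_force: 40.0
ee_pos: [604.2, 258.3, 152.5]
force: [0.3, -0.4, -3.2]
ee_pos: [604.0, 258.2, 151.7]
force: [0.2, -0.2, -3.9]
ee_pos: [604.4, 258.4, 152.1]
force: [-0.4, -0.1, -3.6]
ee_pos: [604.8, 258.6, 152.7]
force: [-0.3, -0.1, -2.5]
ee_pos: [605.1, 258.7, 153.2]
force: [0.2, 0.5, -3.9]
ee_pos: [605.2, 258.7, 153.5]
force: [-0.3, -0.5, -4.1]
at [605.2 258.7 153.5] [-180.     0.   126.4] F [-0.33 -0.55 -4.15] jaw 61.5 t 16.9
spin 12.750 slide [-1.655  7.743 -0.716]
spin -0.000 slide [0.  0.  3.8]
```

A reads about -3.6 N, so it is half full and B is the nearly empty one. A goes onto C.

```bash
python3 -m jog '{"jaw":[50,50,50,50,50,50,50,50,50,50],"slide":[[0,0,-0.2],[0,0,-0.3],[0,0,-0.2],[0,0,0],[0,0,0],[0,0,0],[0,0,0],[0,0,0],[0,0,0],[0,0,0]],"spin":[0.981,0.981,0.981,0.981,0.981,0.981,0.981,0.981,0.981,0.981]}'
python3 -m jog '{"jaw":[50,50,50,50,50,50,50,50,50,50],"slide":[[0,0,0],[0,0,0],[0,0,0],[-0.1,0.4,0],[-0.2,0.9,0],[-0.2,0.95,0],[-0.2,0.95,0],[-0.2,0.95,0],[-0.2,0.95,0],[-0.2,0.95,0]],"spin":[0.981,0.981,0.978,0,0,0,0,0,0,0]}'
python3 -m jog '{"jaw":[50,50,50,50,50,50],"slide":[[-0.2,0.85,0],[-0.2,0.6,0],[-0.155,0.243,0],[0,0,0],[0,0,0],[0,0,0]],"spin":[0,0,0,0,0,0]}'
python3 -c "
from h import *
x,y,a=OBJ['K'];plan((x,y,62,a))"
```

```text
time_s: 17.9
ee_pos: [605.3, 258.7, 174.8]
ee_rot: [180.0, 0.0, 47.6]
force: [-0.1, 0.1, -4.0]
gripper_width: 62.0
gripper_force: 40.0
time_s: 18.9
ee_pos: [644.8, 75.1, 174.9]
ee_rot: [180.0, 0.0, 24.6]
force: [0.4, 0.1, -3.1]
gripper_width: 61.7
gripper_force: 40.0
time_s: 19.5
ee_pos: [650.4, 25.5, 174.8]
ee_rot: [-180.0, -0.0, 24.5]
force: [-0.4, 0.6, -3.9]
gripper_width: 61.6
gripper_force: 40.0
at [650.4  25.5 174.8] [-180.    -0.    24.5] F [-0.41  0.6  -3.89] jaw 61.6 t 19.5
spin 0.012 slide [0.186 0.039 3.761]
```

```bash
python3 -m jog '{"jaw":[50,50,50,50,50,50,50,50,50,50],"slide":[[0.186,0.039,0],[0,0,0],[0,0,0.6],[0,0,0.8],[0,0,0.8],[0,0,0.7],[0,0,0.3],[0,0,0.15],[0,0,0],[0,0,0]],"spin":[0.012,0,0,0,0,0,0,0,0,0]}'
python3 -c "
from h import *
x,y,a=OBJ['K'];plan((x,y,62,a))"
```

```text
time_s: 20.5
ee_pos: [657.0, 25.6, 75.5]
ee_rot: [179.9, -0.1, 24.3]
force: [-0.3, 0.9, -4.0]
gripper_width: 62.0
gripper_force: 40.0
at [657.   25.6  75.5] [ 1.799e+02 -1.000e-01  2.430e+01] F [-0.26  0.94 -3.95] jaw 62.0 t 20.5
spin -0.011 slide [-0.016 -0.049  0.45 ]
```

```bash
python3 -m jog '{"jaw":[50,50,50,50,50],"slide":[[0,-0.025,0.12],[0,0,0.12],[0,0,0.08],[0,0,0],[0,0,0]],"spin":[0,0,0,0,0]}'
python3 -m jog '{"jaw":[50,50,50],"slide":[[0,0,0.06],[0,0,0],[0,0,0]],"spin":[0,0,0]}'
python3 -m jog '{"jaw":[50,50,50],"slide":[[0,0,0.03],[0,0,0],[0,0,0]],"spin":[0,0,0]}'
```

```text
time_s: 21.0
ee_pos: [655.8, 26.1, 64.6]
ee_rot: [180.0, 0.0, 24.3]
force: [-0.9, -0.4, -4.8]
gripper_width: 61.8
gripper_force: 40.0
time_s: 21.3
ee_pos: [656.2, 26.1, 63.2]
ee_rot: [180.0, -0.0, 24.3]
force: [0.9, 0.2, -1.4]
gripper_width: 61.9
gripper_force: 40.0
time_s: 21.6
ee_pos: [656.3, 26.1, 63.1]
ee_rot: [180.0, -0.1, 24.3]
force: [-1.1, 0.0, 6.1]
gripper_width: 62.2
gripper_force: 40.0
```

Touchdown at 63 as expected. I release and go to the cover.

```bash
python3 -m jog '{"jaw":[91,91,91,91,91,91,91,91,91],"slide":[[0,0,0],[0,0,0],[0,0,0],[0,0,-0.3],[0,0,-0.9],[0,0,-0.9],[0,0,-0.9],[0,0,-0.3],[0,0,0]],"spin":[0,0,0,0,0,0,0,0,0]}'
python3 -c "
from h import *
x,y,a=OBJ['CV'];plan((x,y,100,a),(x,y,20,a))"
```

```text
time_s: 22.5
ee_pos: [656.7, 26.1, 162.7]
ee_rot: [179.9, -0.2, 24.3]
force: [-0.1, -0.1, -0.1]
gripper_width: 90.6
gripper_force: 0.0
at [656.7  26.1 162.7] [179.9  -0.2  24.3] F [-0.13 -0.13 -0.06] jaw 90.6 t 22.5
spin -8.862 slide [-4.374 -4.253  2.09 ]
spin -0.000 slide [0.    0.    2.667]
```

```bash
python3 -m jog '{"jaw":[60,60,60,60,60,60,60,60,60],"slide":[[0,0,0],[0,0,0],[0,0,0],[0,0,0],[0,0,0],[0,0,0],[0,0,0],[0,0,0],[0,0,0]],"spin":[-0.985,-0.985,-0.985,-0.985,-0.985,-0.985,-0.985,-0.985,-0.985]}'
python3 -m jog '{"jaw":[60,60,60,60,60,60,60,60,60,60],"slide":[[-0.4,-0.4,0],[-0.8,-0.77,0],[-0.9,-0.87,0],[-0.9,-0.87,0],[-0.8,-0.77,0],[-0.574,-0.57,0],[0,0,0.8],[0,0,0.8],[0,0,0.4],[0,0,0]],"spin":[0,0,0,0,0,0,0,0,0,0]}'
python3 - <<'E'
from h import *
f=env.grab_frame("scene")[150:310,190:430,::-1];g=env.grab_frame("top")[110:270,250:440,::-1]
cv2.imwrite("pics/chk2.png",np.hstack([cv2.resize(f,(450,400)),cv2.resize(g,(350,400))]))
x,y,a=OBJ['CV'];plan((x,y,20,a))
E
```

```text
time_s: 23.4
ee_pos: [654.8, 26.1, 158.8]
ee_rot: [-179.8, -0.0, 95.5]
force: [0.8, 0.0, 0.6]
gripper_width: 59.8
gripper_force: 0.0
time_s: 24.4
ee_pos: [538.5, -116.1, 98.8]
ee_rot: [-179.7, -0.1, 95.1]
force: [-0.4, -0.2, 0.5]
gripper_width: 60.0
gripper_force: 0.0
at [ 540.8 -116.3  101.2] [-180.     0.    95.2] F [ 0.31  0.69 -0.24] jaw 60.1 t 24.5
spin -0.004 slide [0.004 0.024 2.705]
```

View pics/chk2.png

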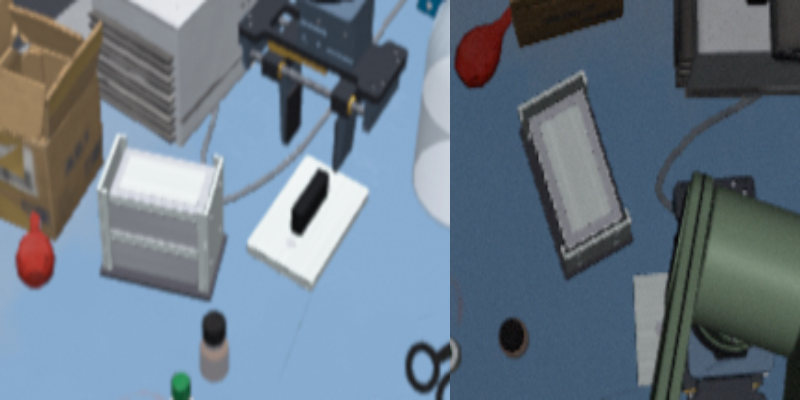

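The picture shows both tins stacked inside the carrier (scene crop about (160,220)), with the gripper over the cover's block. I grip and lift the cover.

```bash
python3 -m jog '{"jaw":[60,60,60,60,60,60,18,10,10,10],"slide":[[0,0.02,0.6],[0,0,0.8],[0,0,0.8],[0,0,0.4],[0,0,0.1],[0,0,0],[0,0,0],[0,0,0],[0,0,0],[0,0,0]],"spin":[0,0,0,0,0,0,0,0,0,0]}' 40
python3 -m jog '{"jaw":[10,10,10,10,10,10],"slide":[[0,0,0],[0,0,0],[0,0,0],[0,0,0],[0,0,0],[0,0,0]],"spin":[0,0,0,0,0,0]}' 40
python3 -m jog '{"jaw":[10,10,10,10,10,10,10,10,10,10],"slide":[[0,0,-0.3],[0,0,-0.8],[0,0,-0.8],[0,0,-0.8],[0,0,-0.8],[0,0,-0.8],[0,0,-0.4],[0,0,0],[0,0,0],[0,0,0]],"spin":[0,0,0,0,0,0,0,0,0,0]}' 40
python3 -c "
from h import *
x,y,a=OBJ['K'];plan((x,y,165,a),(x,y,112,a))"
```

```text
time_s: 25.5
ee_pos: [541.7, -116.2, 20.5]
ee_rot: [180.0, 0.0, 95.2]
force: [0.5, -0.3, -0.2]
gripper_width: 31.2
gripper_force: 0.0
time_s: 26.1
ee_pos: [541.7, -116.1, 20.2]
ee_rot: [180.0, 0.0, 95.2]
force: [-0.2, 0.8, 1.5]
gripper_width: 17.6
gripper_force: 40.0
time_s: 27.1
ee_pos: [540.4, -115.8, 159.5]
ee_rot: [-179.8, -0.1, 95.2]
force: [0.2, 0.4, -2.3]
gripper_width: 17.8
gripper_force: 40.0
at [ 540.4 -115.8  159.5] [-1.798e+02 -1.000e-01  9.520e+01] F [ 0.19  0.37 -2.35] jaw 17.8 t 27.1
spin 8.853 slide [ 5.472 -2.735 -0.184]
spin -0.000 slide [0.    0.    1.767]
```

```bash
python3 -m jog '{"jaw":[10,10,10,10,10,10,10,10,10],"slide":[[0,0,0],[0,0,0],[0,0,0],[0,0,0],[0,0,0],[0,0,0],[0,0,0],[0,0,0],[0,0,0]],"spin":[0.984,0.984,0.984,0.984,0.984,0.984,0.984,0.984,0.981]}'
python3 -m jog '{"jaw":[10,10,10,10,10,10,10,10,10,10],"slide":[[0.4,-0.2,0],[0.8,-0.4,0],[0.8,-0.4,0],[0.8,-0.4,0],[0.8,-0.4,0],[0.8,-0.4,0],[0.6,-0.3,0],[0.4,-0.2,0],[0.03,-0.02,0],[0,0,0]],"spin":[0,0,0,0,0,0,0,0,0,0]}'
python3 -m jog '{"jaw":[10,10,10,10,10,10],"slide":[[0,0,0],[0,0,0],[0,0,0],[0,0,0],[0,0,0],[0,0,0]],"spin":[0,0,0,0,0,0]}'
python3 - <<'E'
from h import *
f=env.grab_frame("scene")[150:310,190:390,::-1];g=env.grab_frame("top")[110:250,250:390,::-1]
cv2.imwrite("pics/chk3.png",np.hstack([cv2.resize(f,(500,400)),cv2.resize(g,(300,400))]))
x,y,a=OBJ['K'];plan((x,y,112,a))
E
```

```text
time_s: 28.0
ee_pos: [540.7, -115.9, 159.5]
ee_rot: [-179.9, 0.1, 24.1]
force: [0.1, -1.0, -2.5]
gripper_width: 17.7
gripper_force: 40.0
time_s: 29.0
ee_pos: [655.6, 25.6, 160.3]
ee_rot: [-180.0, 0.1, 24.5]
force: [0.0, -0.3, -2.7]
gripper_width: 18.0
gripper_force: 40.0
time_s: 29.6
ee_pos: [656.0, 25.4, 161.1]
ee_rot: [180.0, -0.0, 24.4]
force: [-0.2, -0.0, -2.0]
gripper_width: 17.8
gripper_force: 40.0
at [656.   25.5 161. ] [180.   -0.   24.4] F [ 0.69  0.14 -1.23] jaw 18.2 t 29.7
spin 0.000 slide [ 0.015 -0.037  1.634]
```

View pics/chk3.png

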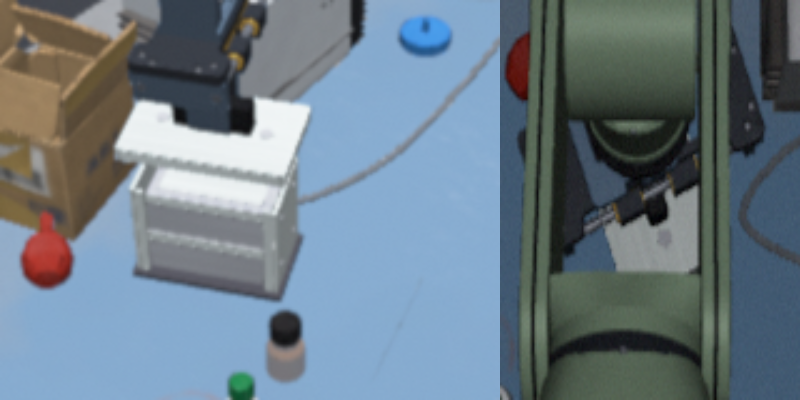

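The picture shows the cover held level over the carrier and aligned with it (scene crop about (213,135)). I lower it onto the rim.

```bash
python3 -m jog '{"jaw":[10,10,10,10,10,10,10],"slide":[[0.01,-0.035,0.3],[0,0,0.5],[0,0,0.25],[0,0,0.1],[0,0,0],[0,0,0],[0,0,0]],"spin":[0,0,0,0,0,0,0]}'
python3 -m jog '{"jaw":[10,10,10,10,10],"slide":[[0,0,0.1],[0,0,0.1],[0,0,0.03],[0,0,0],[0,0,0]],"spin":[0,0,0,0,0]}'
python3 -m jog '{"jaw":[10,10,10,10],"slide":[[0,0,0.1],[0,0,0.05],[0,0,0],[0,0,0]],"spin":[0,0,0,0]}'
```

```text
time_s: 30.4
ee_pos: [656.3, 26.6, 127.2]
ee_rot: [180.0, -0.1, 24.4]
force: [0.5, -0.1, -1.8]
gripper_width: 17.7
gripper_force: 40.0
time_s: 30.9
ee_pos: [655.9, 26.6, 119.6]
ee_rot: [180.0, -0.0, 24.4]
force: [1.3, 0.1, -2.2]
gripper_width: 18.0
gripper_force: 40.0
time_s: 31.3
ee_pos: [655.9, 26.6, 115.0]
ee_rot: [180.0, 0.0, 24.4]
force: [0.3, 0.7, -2.2]
gripper_width: 17.9
gripper_force: 40.0
```

The skirt is round the rim without contact. The last 3 mm follow.

```bash
python3 -m jog '{"jaw":[10,10,10,10],"slide":[[0,0,0.05],[0,0,0.03],[0,0,0],[0,0,0]],"spin":[0,0,0,0]}'
python3 -m jog '{"jaw":[10,10,10],"slide":[[0,0,0.03],[0,0,0],[0,0,0]],"spin":[0,0,0]}'
```

```text
time_s: 31.7
ee_pos: [655.9, 26.6, 112.7]
ee_rot: [180.0, 0.0, 24.4]
force: [-0.1, -0.3, -1.9]
gripper_width: 17.7
gripper_force: 40.0
time_s: 32.0
ee_pos: [656.1, 26.6, 112.2]
ee_rot: [180.0, -0.0, 24.4]
force: [-0.1, -0.1, 1.4]
gripper_width: 17.7
gripper_force: 40.0
```

It touches down at 112.2 mm, which puts the cover's origin at 92 mm: fully seated. I release, back off and look.

```bash
python3 -m jog '{"jaw":[60,60,60,60,60,60,60,60,60,60],"slide":[[0,0,0],[0,0,0],[0,0,0],[0,0,0],[0,0,-0.3],[0,0,-0.8],[0,0,-0.9],[0,0,-0.9],[0,0,-0.9],[0,0,-0.5]],"spin":[0,0,0,0,0,0,0,0,0,0]}'
python3 -m jog '{"jaw":[60,60,60,60,60,60,60,60,60],"slide":[[-0.3,0.5,0],[-0.3,0.9,0],[-0.3,0.9,0],[-0.3,0.9,0],[-0.3,0.9,0],[-0.3,0.9,0],[-0.2,0.5,0],[0,0,0],[0,0,0]],"spin":[0,0,0,0,0,0,0,0,0]}'
python3 - <<'E'
from h import *
f=env.grab_frame("scene")[:,:,::-1].copy();g=env.grab_frame("top")[:,:,::-1].copy()
cv2.imwrite("pics/chk4.png",np.hstack([cv2.resize(f[150:400,190:390],(400,500)),cv2.resize(g[120:320,140:360],(400,364)) if 0 else cv2.resize(g[110:330,140:360],(400,500))]))
hsv=cv2.cvtColor(g,cv2.COLOR_BGR2HSV)
for t in(95,110,120):print(rect("top",((hsv[:,:,1]<45)&(hsv[:,:,2]>t)).astype(np.uint8)*255,(275,125,365,230),107))
print(rect("top",((hsv[:,:,2]<60)*255).astype(np.uint8),(300,150,340,205),139))
plan()
E
```

```text
time_s: 33.0
ee_pos: [656.8, 26.6, 244.4]
ee_rot: [179.9, -0.3, 24.4]
force: [-0.0, 0.2, 0.5]
gripper_width: 60.4
gripper_force: 0.0
time_s: 33.9
ee_pos: [669.0, -148.2, 240.3]
ee_rot: [-179.9, 0.0, 24.4]
force: [-0.4, 0.4, 0.3]
gripper_width: 60.0
gripper_force: 0.0
(array([654.8,  26.3]), array([145.8,  90.9]), 24.5)
(array([654.9,  26.4]), array([145.4,  90.9]), 24.5)
(array([655.2,  26.6]), array([144.6,  90.6]), 24.5)
(array([652.6,  26. ]), array([72.4, 17.5]), 24.7)
at [ 669.3 -147.2  240.8] [-180.     0.    24.5] F [-0.68 -0.45  0.5 ] jaw 59.9 t 34.0
```

View pics/chk4.png

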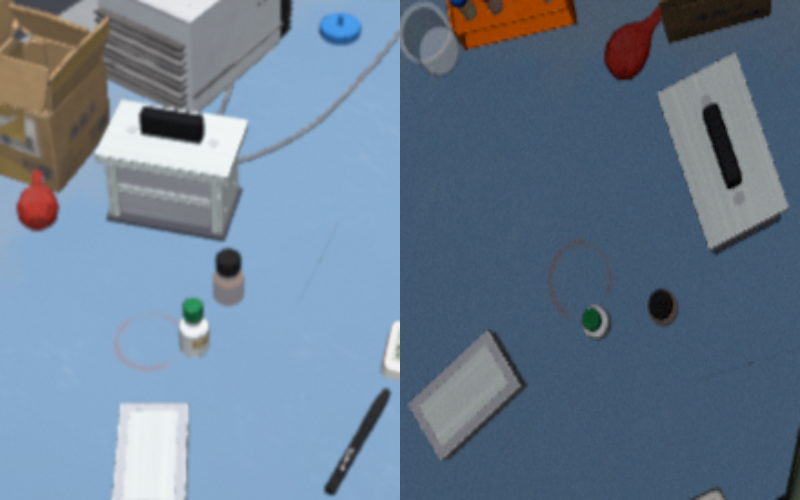

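The picture shows the cover sitting level on the carrier. It measures 145 x 91 at z=107 and is centred within about 1 mm. The vial and dropper bottle stand where they were, and tin B is still on the worktop. I hand the job in.

```bash
python3 -c "
from workcell import env
print(env.job_done())"
```

```text
the job is handed in; nothing more can be done
None
```

The job is handed in at about 34 s: the full tin is at the bottom of the carrier with the half full one on it, the cover is seated level on the rim, and the vial and dropper bottle stand where they were; I hefted only those two tins (about 5.9 N and 3.6 N), so the third, left untouched on the worktop, is the nearly empty one by elimination.

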